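Swap the odd jar in the analyser's reagent rack

TASK

The grey four-bay reagent rack should hold four tall slim jars, but one of them is a short squat jar. Stand the squat jar from the rack upright in the empty black returns tray, and put the tall slim jar from the metal stock tray upright in the freed bay, so that the rack is full again. They are glass: set them down, do not drop them.

Things in the scene. Friction and masses are not known exactly. Their poses are not given: they have to be found in the camera images.
- wrong: The wrong jar, in one of the rack's four bays: a straight-sided round amber glass jar with a paper band and a white screw cap as wide as the jar, 50 mm diameter, 60 mm high, 90 to 180 g. Origin at the centre of its underside, z up along its axis. A jar of the same kind stands in the stock tray; that one stays there.
- right: The right jar: same make but tall and slim, 36 mm diameter, 90 mm high, 120 to 180 g, like the rack's three good jars. Origin at the centre of its underside. In one of the 3 bays of the metal stock tray (20 mm high, floor 5 mm up), 70 mm apart along world y within 0.2 rad; jars 50 mm wide, 60 or 90 mm high, fill the other two, so its +x and -x sides are free.
- kit: The rack, fixed: a grey open tray 80 mm (its x) by 285 mm (its y), 20 mm high, walls, dividers and floor 5 mm thick. Origin at the centre of its underside; its axes lie within 0.2 rad of the world's. Four bays 70 mm (x) by 65 mm (y), centred at y = -105, -35, 35, 105 mm, x = 0, each with a jar at the start: three tall slim, one squat. The squat jar's bay is the one to refill.
- returns: The returns tray, fixed to the bench: an empty black square open tray, 130 by 130 mm, 20 mm high, walls and floor 5 mm thick. Origin at the centre of its underside.
Mind the look-alikes: they are no part of the job. What is shaped like the wrong but pink or yellow is not meant. What is shaped like the right but purple or red is not meant.

How it is judged:
At the end, for the whole second after the job is handed in: The squat jar stands on the floor of the returns tray and the tall slim jar from stock on the floor of the freed bay of the rack, both within 10 degrees of upright and at rest; the rack carries four jars (their weight on it is over 4.4 N, more than three jars weigh) (x of wrong in the frame of returns between -0.05 and 0.05 m and y of wrong in the frame of returns between -0.05 and 0.05 m and z of wrong in the frame of returns between 0 and 0.01 m and angle between each of wrong, right's own z axis and vertical below 0.17 rad and linear speed of each of wrong, right below 0.02 m/s and x of right in the frame of kit between -0.03 and 0.03 m and y of right in the frame of kit between -0.135 and 0.135 m and z of right in the frame of kit between 0 and 0.01 m and contact force between kit and anything else above 4.4 N); the robot touches nothing.
It fails at once if the squat jar is dropped (falls freely for more than about 25 mm) (contact force between the fingers and wrong below 0.01 N and linear speed of wrong above 0.7 m/s).
It fails at once if the tall slim jar is dropped (falls freely for more than about 25 mm) (contact force between the fingers and right below 0.01 N and linear speed of right above 0.7 m/s).
It also fails if it takes over 51 s, if anything falls off the work surface, if the arm or the gripper's body presses on something with over 40 N, if the wrist force passes 120 N, or if a joint passes its speed limit or range.

ROBOT

A 7-joint arm with a two-finger parallel gripper is mounted at the origin on the work surface. World frame = base frame: x ahead of the robot, y to its left, z up, the work surface at z = 0. Lengths are in m, angles in rad, forces in N, time in s.
With the tool pointing down it reaches from about 0.4 to 0.875 m from the base axis. Payload 19.3 kg.
Tool frame: the origin (TCP) lies at the very end of the fingers, on their centre line; the grasp point (between the pads) lies bot.grasp_offset behind it (bot.grasp_offset is the distance from the TCP to the grasp point, in m); z points along the fingers, y is the direction in which the jaws open and shut (so a half turn about z gives the same grasp; the last joint's range is limited). The gripper opens to 85 mm and grips with 20 to 120 N. Pads are 22 mm wide; open, the fingers measure 114 mm over their backs; the gripper's body (76 mm by 85 mm) begins 54 mm behind the grasp point. The pads swing forward as they close: fully open they stand 13 mm farther back than shut.
Start: joints at [-1.312, 0.521, -0.036, 1.599, 0.021, 1.021, -0.113], TCP at [0.202, 0.592, 0.231] pointing down, gripper open.
Joint ranges: [-2.91, 2.91], [-0.3, 2.13], [-1.5, 1.42], [0.17, 2.43], [-1.26, 4.41], [0.16, 1.93], [-2.52, 2.52]. Speed limits (rad/s): [1.89, 1.89, 2.39, 2.39, 3.01, 3.01, 3.01].

INTERFACE

Orientations are given as [roll, pitch, yaw] about the fixed x, y, z axes, in that order (R = Rz(yaw) Ry(pitch) Rx(roll)).
In Python, from workcell import bot gives the robot as it stands. The module is installed in compiled form; this text tells all that it offers.
- The arm moves only by the shell command python3 -m handwheel 'ROWS' [OPENING] [FORCE]. ROWS is JSON, a list of rows, each a list of 6 numbers: the shift along the tool's x, y, z as a fraction of full scale, then the turn, a rotation vector about the tool's x, y, z as a fraction of full scale. In form: [[x, y, z, rx, ry, rz], ...]. A call has 1 to 8 rows; each row shifts and turns the commanded pose from where the row before left it, along the tool's axes as they then stand; what a row does not reach is not made up. Full scale, the value 1, is 0.025 m for a shift and 360 degrees for a turn. A row lasts 1/8 s, in which the tool goes at most 62.5 mm and 10.7 degrees, less where a joint would pass 70% of its speed; a pose out of reach is approached as far as the arm can. A call with a number of a shift or a turn outside -1 to 1 is refused whole. A call with a gripper value outside its range is refused whole. OPENING is the closure, from -1 (fully open) to 1 (shut), set as the call begins (- or left out, the last holds). The fingers move at their own pace and stop on an object; FORCE is the grip in N (left out, the last holds). Time passes only in rows, so rows that do not move let the fingers close. It gives the time, the measured TCP pose, the force and the opening at its end, in the units of the state.
- bot.observe(): the state, without advancing time (a new reading comes with each control period).
- bot.grab_frame(name): name is "side" or "top" or "wrist"; returns a dict with "pixels" (420x560x3 uint8, blue, green, red), "vertical_fov" (degrees; the focal length in pixels is half the picture's height over the tangent of half this angle, whatever the lens; pixels are square), "cx", "cy" (the principal point, pixels), "R" (3x3) and "t" (3): a world point X has camera coordinates R X + t. Camera axes: x right, y down, z forward; pixel columns grow to the right and rows downward; lengths in m; the calibration is good to about 2 mm. A picture is of the moment at which its call begins. There is no depth.
- bot.job_done(): hands the job in, once; it reports no verdict.
Trained networks look in a picture, given as the dict that the camera call returned (one of the last four; its "shot" number tells which), for a name from the list of things; names that differ only in an ending like _2 or _b are one class to them, and where a whole thing is asked for, a point or a joint stands for the part that bears it (a point fixed in the world has none). Each returns a list of dicts, best first, with "score" (0 to 1); they miss things now and then, are a little off and sometimes report something else, mostly with a low value. They report only what shows in the picture. A call takes as long as a camera call. They do not tell look-alikes from the thing itself.
- bot.trace(picture, thing): "region" (420x560 bool, what is visible of it) and "point" ([column, row] in pixels, amid what is visible of it).
The state is a dict: "clock": time; "qpos": joint angles; "qd": joint speeds; "joint_efforts": joint torques, N m; "position": TCP position; "tool_rot": TCP orientation; "force": force on the tool from outside, world axes, zero at the start; "moment": the same for the moment, N m; "grip_width": finger opening in m.
Only numpy, scipy, OpenCV 4.12 (cv2) and the standard library are available. Lean on these libraries where they do the work, as an engineer would, in place of code of your own. Each camera call takes 0.05 s, during which the arm holds its last target.

## Working session

There is one attempt and no reset: what is moved stays moved. The work goes in short steps, Python scripts to look and compute and a shell command to move; the robot and the scene stay as the last step left them, time stands still between calls to the robot, and variables do not carry over. Pictures are saved under pics/ and viewed, and the job is handed in when it is done.

```bash
mkdir -p pics
python3 - <<'E'
from workcell import bot
import cv2
print(bot.observe()); print(bot.grasp_offset)
for n in("top","side"):
    f=bot.grab_frame(n); cv2.imwrite(f"pics/{n}0.png",f["pixels"]); print(n,f["vertical_fov"],f["cx"],f["cy"],f["R"],f["t"])
E
```

```text
{'clock': 0.0, 'qpos': array([-1.31219332,  0.52199943, -0.03632175,  1.599989  ,  0.02120271,
        1.02108271, -0.1127938 ]), 'qd': array([ 2.28579996e-04,  2.44801997e-04,  7.08830672e-05, -3.74568423e-04,
        1.13399422e-03,  5.07896721e-04, -5.78266443e-04]), 'joint_efforts': array([-5.09511883e-04, -9.27114201e+01,  1.98003799e+00, -3.69926870e+01,
        1.78518961e-02,  8.29191558e-03,  2.15932351e-05]), 'position': array([0.20175224, 0.59119968, 0.23074169]), 'tool_rot': array([-3.14050232e+00,  8.22082653e-05,  2.81278210e+00]), 'force': array([-0.4203602 ,  0.21248296,  0.02008936]), 'moment': array([ 0.01758561, -0.00921661,  0.01550102]), 'grip_width': 0.08538999572262446}
0.0187
top 53.02314741481411 280.7592993960248 205.91590318230843 [[ 0.02871397 -0.99940534 -0.01909114]
 [-0.99268773 -0.02627036 -0.11781738]
 [ 0.11724579  0.02233455 -0.99285175]] [-0.02599353  0.51607322  0.86353713]
side 44.03732109753111 273.04981681864814 198.3669093008041 [[ 0.9659736  -0.25855758 -0.00655638]
 [-0.13769838 -0.49265369 -0.85926218]
 [ 0.21893872  0.83092739 -0.51149341]] [-0.50302911  0.08505233  0.88478274]
```

View pics/top0.png

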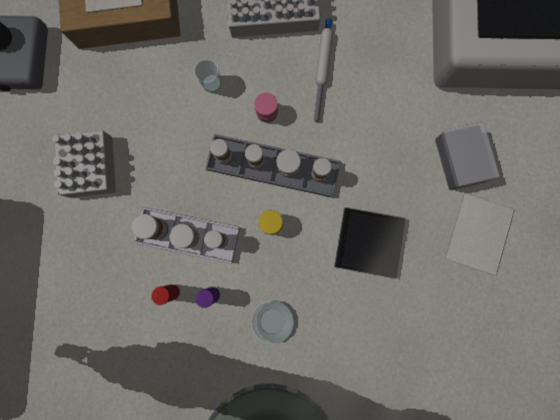

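View pics/side0.png

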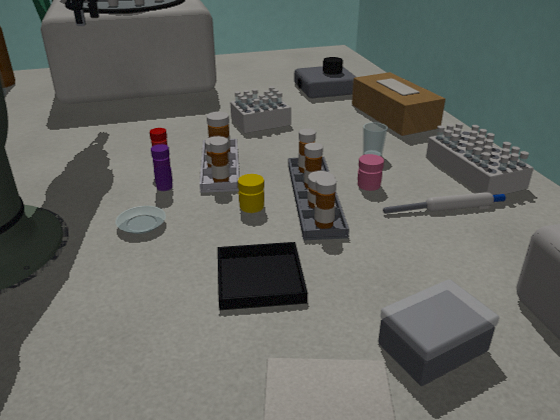

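The top view shows the rack caps at (220,149), (254,154), (288,160) (wide, so the squat jar) and (321,168). Stock caps are at (147,227), (182,236) and (213,239) (small, the slim jar). The returns tray is at (370,242). Candidates for the squat jar are rack (288,160), stock squat (182,236), pink (266,107) and yellow (270,222). Candidates for the slim jar are stock (213,239), the rack's three slim jars, red (161,295) and purple (206,297).

```bash
cat > h.py <<'E'
from workcell import bot
import cv2, numpy as np
def ray(f,u,v,z):
    fl=210/np.tan(np.radians(f["vertical_fov"]/2))
    d=np.array([(u-f["cx"])/fl,(v-f["cy"])/fl,1.])
    R=np.array(f["R"]);t=np.array(f["t"])
    c=-R.T@t; w=R.T@d
    return c+w*(z-c[2])/w[2]
def proj(f,X):
    fl=210/np.tan(np.radians(f["vertical_fov"]/2))
    p=np.array(f["R"])@np.array(X)+np.array(f["t"])
    return fl*p[0]/p[2]+f["cx"],fl*p[1]/p[2]+f["cy"]
E
python3 - <<'E'
from h import *
f=bot.grab_frame("top"); g=bot.grab_frame("side")
for n in("wrong","right","kit","returns"):
  for F,nm in((f,"top"),(g,"side")):
    for r in bot.trace(F,n):
        m=r["region"];ys,xs=np.nonzero(m)
        print(n,nm,round(r["score"],2),np.round(r["point"]),m.sum(), (xs.min(),ys.min(),xs.max(),ys.max()), "minrect" , [np.round(a,1).tolist() if hasattr(a,'__len__') else round(a,1) for a in cv2.minAreaRect(np.c_[xs,ys].astype(np.float32))])
p=f["pixels"]
# cap fits
gray=p.min(axis=2)
for nm,(u,v),z in [("r1",(220,149),.095),("r2",(254,154),.095),("sq",(288,160),.065),("r4",(321,168),.095),("s1",(147,227),.095),("s2",(182,236),.095),("s2b",(182,236),.065),("rt",(213,239),.095)]:
    m=(gray>125).astype(np.uint8); 
    n,l,st,ce=cv2.connectedComponentsWithStats(m,connectivity=4)
    k=l[v,u]; print(nm,k,st[k],np.round(ce[k],1),np.round(ray(f,*ce[k],z),4))
c=cv2.resize(p[125:270,125:345],None,fx=3.6,fy=3.6,interpolation=cv2.INTER_CUBIC); cv2.imwrite("pics/crop.png",c)
c=cv2.resize(p[195:290,325:415],None,fx=6,fy=6,interpolation=cv2.INTER_CUBIC); cv2.imwrite("pics/crop2.png",cv2.convertScaleAbs(c,alpha=2))
E
```

```text
wrong top 0.87 [273. 223.] 557 (np.int64(256), np.int64(210), np.int64(283), np.int64(236)) minrect [[270.8, 221.8], [26.2, 25.5], 45.0]
wrong top 0.79 [266. 105.] 584 (np.int64(254), np.int64(92), np.int64(277), np.int64(122)) minrect [[265.5, 107.0], [30.0, 23.0], 90.0]
wrong top 0.67 [290. 163.] 501 (np.int64(276), np.int64(149), np.int64(299), np.int64(175)) minrect [[287.5, 162.0], [26.0, 23.0], 90.0]
wrong side 0.82 [247. 190.] 918 (np.int64(238), np.int64(174), np.int64(264), np.int64(212)) minrect [[251.0, 193.0], [38.0, 26.0], 90.0]
wrong side 0.81 [313. 186.] 351 (np.int64(308), np.int64(171), np.int64(333), np.int64(207)) minrect [[314.4, 185.8], [20.8, 38.8], 32.3]
wrong side 0.66 [369. 172.] 798 (np.int64(359), np.int64(154), np.int64(383), np.int64(190)) minrect [[371.0, 172.0], [36.0, 24.0], 90.0]
right top 0.92 [164. 293.] 455 (np.int64(151), np.int64(284), np.int64(179), np.int64(304)) minrect [[164.9, 293.2], [18.0, 29.4], 71.6]
right top 0.84 [217. 239.] 365 (np.int64(204), np.int64(230), np.int64(227), np.int64(248)) minrect [[215.5, 239.0], [18.0, 23.0], 90.0]
ri
[... 1093 characters left out ...]
, 9.5]
returns side 0.97 [259. 275.] 5322 (np.int64(217), np.int64(243), np.int64(307), np.int64(309)) minrect [[260.9, 275.5], [63.8, 89.1], 85.9]
r1 770 [210 140  17  15 205] [217.7 146.9] [0.6248 0.1168 0.095 ]
r2 801 [245 145  17  16 200] [252.9 152.5] [0.6151 0.0456 0.095 ]
sq 833 [277 149  23  23 393] [287.8 160.4] [ 0.6075 -0.0242  0.065 ]
r4 888 [314 159  16  15 200] [321.6 166.1] [ 0.5907 -0.0921  0.095 ]
s1 219 [ 102   65  163  179 7554] [176.8 148.1] [0.6205 0.1992 0.095 ]
s2 1302 [ 166  225   88   66 2287] [205.1 265.1] [0.3894 0.1304 0.095 ]
s2b 1302 [ 166  225   88   66 2287] [205.1 265.1] [0.3886 0.1363 0.065 ]
rt 1287 [204 222  34  26 408] [217.8 233.9] [0.4506 0.1085 0.095 ]
```

View pics/crop.png

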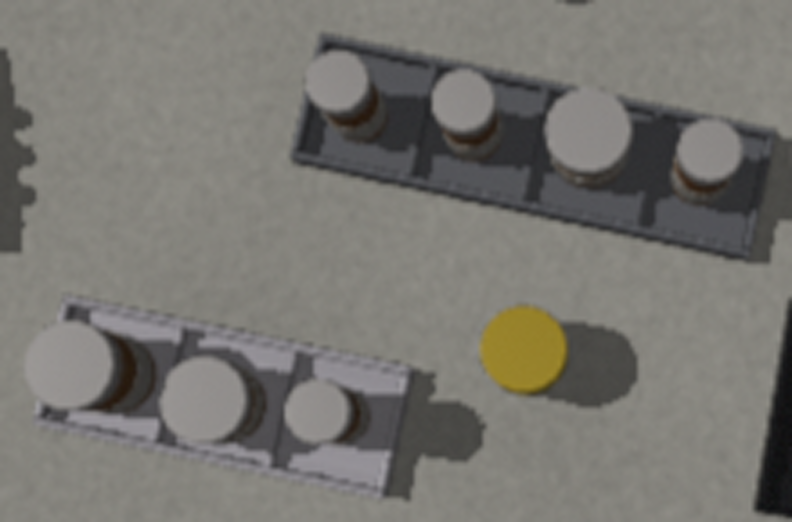

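View pics/crop2.png

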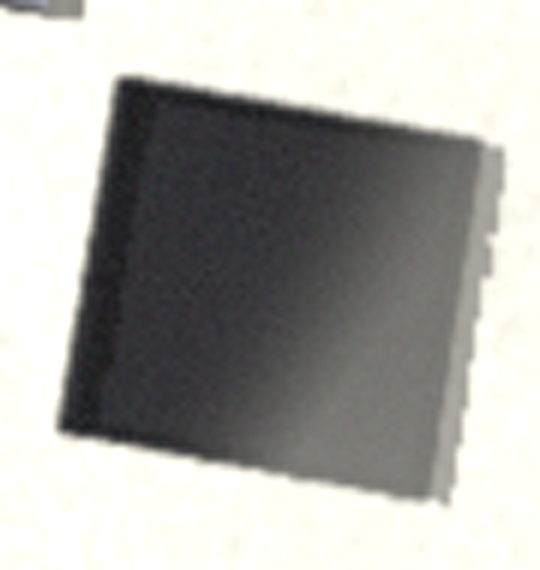

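Close crop: the squat jar's cap is at crop (588,130), and the slim stock jar's at (319,411). The crop also shows the tray rim corners. Next I compute their positions.

Run:
```python
from h import *
f=bot.grab_frame("top"); g=bot.grab_frame("side")
def C(u,v,z,s=3.6,ox=125,oy=125): return ray(f,(u+.5)/s-.5+ox,(v+.5)/s-.5+oy,z)
p=lambda n,x:print(n,np.round(x,4))
for nm,cs in (("kit",[(320,35),(775,130),(750,260),(293,160)]),("stock",[(65,297),(410,368),(385,497),(37,423)])):
    P=np.array([C(*c,.02) for c in cs]); p(nm,P[:,:2].tolist()); p("ctr",P.mean(0))
    a=(P[0]+P[3]-P[1]-P[2])/2; p("len",np.hypot(*a[:2])); p("wid",np.linalg.norm((P[0]+P[1]-P[2]-P[3])/2)); p("yaw",np.arctan2(-a[0],a[1]))
    ctr=P.mean(0); u=a[:2]/np.hypot(*a[:2])
    for k in ([-105,-35,35,105] if nm=="kit" else [-70,0,70]): p("bay",ctr[:2]+u*k/1000)
cs=[(120,77),(485,138),(432,500),(60,432)]
P=np.array([C(u,v,.02,6,325,195) for u,v in cs]); p("ret",P[:,:2].tolist());p("ctr",P.mean(0)); p("sides",[np.linalg.norm(P[i]-P[i-1]) for i in range(4)])
for nm,c,z in [("r1",(338,82),.095),("r2",(464,101),.095),("sq",(588,130),.065),("r4",(709,152),.095),("s1 90",(71,365),.095),("s2 60",(206,399),.065),("s2 90",(206,399),.095),("right",(319,411),.095),("yel",(523,349),.06)]:
    X=C(*c,z); p(nm,X); print("  side px",np.round(proj(g,X),1))
im=g["pixels"][110:320,180:360]; cv2.imwrite("pics/sc.png",cv2.resize(im,None,fx=2.8,fy=2.8,interpolation=cv2.INTER_CUBIC))
```

```text
kit [[ 0.6723  0.1408]
 [ 0.6198 -0.137 ]
 [ 0.5404 -0.1231]
 [ 0.5942  0.1535]]
ctr [0.6067 0.0086 0.02  ]
len 0.2823
wid 0.0799
yaw -0.1895
bay [ 0.5869 -0.0946]
bay [ 0.6001 -0.0258]
bay [0.6133 0.0429]
bay [0.6264 0.1117]
stock [[0.5073 0.2867]
 [0.4703 0.0775]
 [0.394  0.0892]
 [0.4315 0.2983]]
ctr [0.4508 0.1879 0.02  ]
len 0.2124
wid 0.0769
yaw -0.1762
bay [0.4385 0.119 ]
bay [0.4508 0.1879]
bay [0.463  0.2568]
ret [[ 0.5182 -0.1482]
 [ 0.4998 -0.2775]
 [ 0.3725 -0.2584]
 [ 0.3922 -0.1286]]
ctr [ 0.4457 -0.2032  0.02  ]
sides [0.1275 0.1306 0.1288 0.1313]
r1 [0.6238 0.1151 0.095 ]
  side px [306.7 130.7]
r2 [0.6147 0.0444 0.095 ]
  side px [313.6 145.2]
sq [ 0.6068 -0.0247  0.065 ]
  side px [321.  175.6]
r4 [ 0.5892 -0.092   0.095 ]
  side px [325.2 179.5]
s1 90 [0.462  0.2542 0.095 ]
  side px [217.4 114.5]
s2 60 [0.4467 0.1867 0.065 ]
  side px [216.5 139.9]
s2 90 [0.4455 0.179  0.095 ]
  side px [215.7 128.3]
right [0.4407 0.117  0.095 ]
  side px [218.5 140.4]
yel [0.4803 0.0088 0.06  ]
  side px [250.6 178.5]
```

View pics/sc.png

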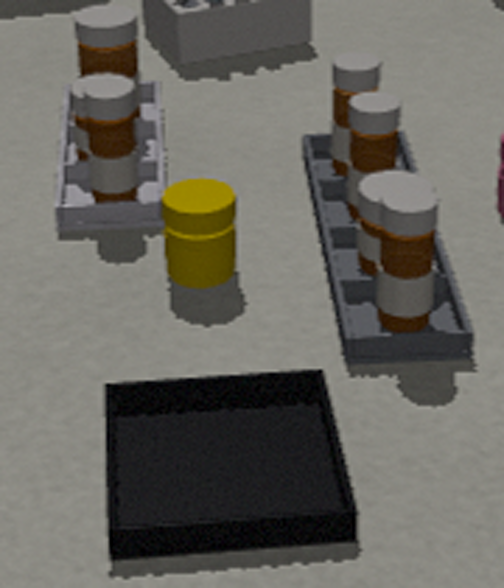

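The measurements agree between both views and with the sizes given (the right jar's cap reprojects to the side view within 1 px). I take wrong ≈ (0.607,-0.025), right ≈ (0.441,0.117), freed bay ≈ (0.600,-0.026) and returns ≈ (0.446,-0.203). The jaws go along the rack's x, so tool yaw ≈ 1.381. First I turn the tool in place.

```bash
cat > go.py <<'E'
import sys
from h import *
from scipy.spatial.transform import Rotation as Ro
# target x y z yaw -> shift in tool axes (units of 25mm), turn about tool axes (units 360deg)
x,y,z,yaw=map(float,sys.argv[1:5])
s=bot.observe(); R=Ro.from_euler('xyz',s["tool_rot"]); T=Ro.from_euler('xyz',[np.pi,0,yaw])
print("clock",s["clock"],"pos",np.round(s["position"],4),"rot",np.round(s["tool_rot"],4),"F",np.round(s["force"],1),"w",round(s["grip_width"],4))
print("shift now-axes",np.round(R.inv().apply(np.array([x,y,z])-s["position"])/.025,2),"target-axes",np.round(T.inv().apply(np.array([x,y,z])-s["position"])/.025,2),"turn",np.round((R.inv()*T).as_rotvec()/(2*np.pi),4))
E
python3 -m handwheel '[[0,0,0,0,0,0.0285],[0,0,0,0,0,0.0285],[0,0,0,0,0,0.0285],[0,0,0,0,0,0.0285],[0,0,0,0,0,0.0285],[0,0,0,0,0,0.0285],[0,0,0,0,0,0.0285],[0,0,0,0,0,0.0285]]' -1
python3 go.py 0.607 -0.025 0.20 1.381
```

```text
clock: 1.7
position: [0.2018, 0.5915, 0.2313]
tool_rot: [-3.142, -0.0, 1.374]
force: [0.1, 0.5, 1.2]
grip_width: 0.0853
clock 1.7 pos [0.2018 0.5915 0.2313] rot [-3.1415e+00 -1.0000e-04  1.3743e+00] F [0.1 0.5 1.2] w 0.0853
shift now-axes [-21.02  20.71   1.25] target-axes [-21.16  20.57   1.25] turn [-0.     -0.     -0.0011]
```

```bash
python3 -m handwheel '[[-0.876,0.863,0.05,0,0,0],[-0.876,0.863,0.05,0,0,0],[-0.876,0.863,0.05,0,0,0],[-0.876,0.863,0.05,0,0,0],[-0.876,0.863,0.05,0,0,0],[-0.876,0.863,0.05,0,0,0],[-0.876,0.863,0.05,0,0,0],[-0.876,0.863,0.05,0,0,0]]' | head -2
python3 -m handwheel '[[-0.876,0.863,0.05,0,0,0],[-0.876,0.863,0.05,0,0,0],[-0.876,0.863,0.05,0,0,0],[-0.876,0.863,0.05,0,0,0],[-0.876,0.863,0.05,0,0,0],[-0.876,0.863,0.05,0,0,0],[-0.876,0.863,0.05,0,0,0],[-0.876,0.863,0.05,0,0,0]]' |head -2
python3 -m handwheel '[[-0.876,0.863,0.05,0,0,0],[-0.876,0.863,0.05,0,0,0],[-0.876,0.863,0.05,0,0,0],[-0.876,0.863,0.05,0,0,0],[-0.876,0.863,0.05,0,0,0],[-0.876,0.863,0.05,0,0,0],[-0.876,0.863,0.05,0,0,0],[-0.876,0.863,0.05,0,0,0]]' |head -2
python3 go.py 0.607 -0.025 0.14 1.381
python3 - <<'E'
from h import *
f=bot.grab_frame("wrist"); cv2.imwrite("pics/w1.png",f["pixels"])
print(proj(f,[.607,-.0247,.065]),proj(f,[.600,-.0258,.02]))
E
```

```text
clock: 2.7
position: [0.3386, 0.386, 0.2214]
clock: 3.7
position: [0.4749, 0.1813, 0.2114]
clock: 4.7
position: [0.6112, -0.0234, 0.2013]
clock 4.7 pos [ 0.6112 -0.0234  0.2013] rot [ 3.1415e+00 -2.0000e-04  1.3804e+00] F [-0.6 -0.1  0.1] w 0.0857
shift now-axes [-0.1  -0.16  2.45] target-axes [-0.09 -0.15  2.45] turn [ 0.     -0.     -0.0001]
(np.float64(267.7178210510818), np.float64(199.81993949007324)) (np.float64(261.52599303420874), np.float64(191.020371281304))
```

View pics/w1.png

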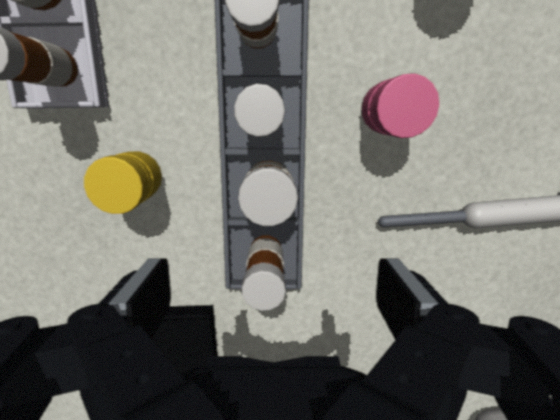

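The wrist view shows the squat cap at (267,196), predicted (268,200), centred between the fingers. The fingers straddle the rack, clear of its neighbours. Descending to TCP z = 0.030.

```bash
python3 -m handwheel '[[-0.03,-0.16,0.85,0,0,0],[0,0,0.9,0,0,0],[0,0,0.9,0,0,0],[0,0,0.9,0,0,0],[0,0,0.9,0,0,0],[0,0,0.9,0,0,0],[0,0,0.9,0,0,0],[0,0,0.6,0,0,0]]'
python3 - <<'E'
from h import *
f=bot.grab_frame("side"); cv2.imwrite("pics/s1.png",cv2.resize(f["pixels"][60:310,180:460],None,fx=2.4,fy=2.4))
E
```

```text
clock: 5.75
position: [0.6063, -0.0225, 0.0291]
tool_rot: [-3.141, 0.0, 1.38]
force: [0.1, 0.5, 0.6]
grip_width: 0.0855
```

View pics/s1.png

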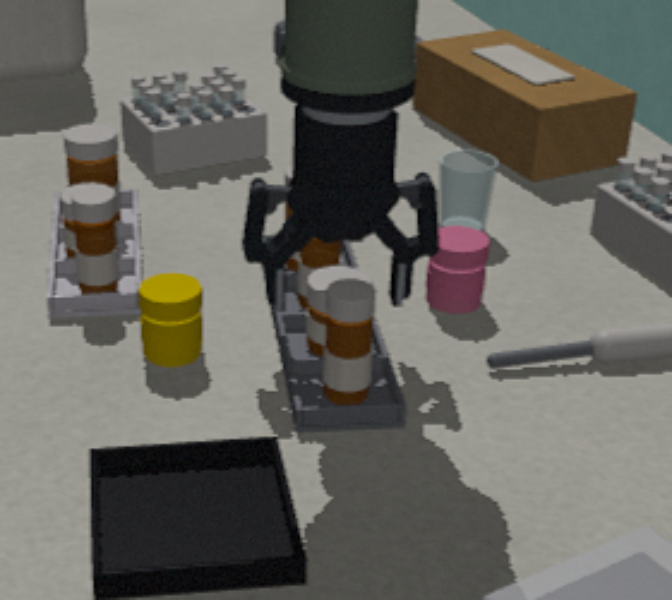

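The side view shows the fingers straddling the squat jar, with the body clear above the neighbours. Closing.

```bash
python3 -m handwheel '[[0,0,0,0,0,0],[0,0,0,0,0,0],[0,0,0,0,0,0],[0,0,0,0,0,0],[0,0,0,0,0,0],[0,0,0,0,0,0],[0,0,0,0,0,0],[0,0,0,0,0,0]]' 1 45
python3 -m handwheel '[[0,0,-0.3,0,0,0],[0,0,-0.5,0,0,0],[0,0,-0.8,0,0,0],[0,0,-0.9,0,0,0],[0,0,-0.9,0,0,0],[0,0,-0.9,0,0,0],[0,0,-0.9,0,0,0],[0,0,-0.6,0,0,0]]'
python3 go.py 0.446 -0.203 0.15 1.381
python3 - <<'E'
from h import *
f=bot.grab_frame("side"); cv2.imwrite("pics/s2.png",cv2.resize(f["pixels"][20:270,180:460],None,fx=2.4,fy=2.4))
E
```

```text
clock: 6.8
position: [0.6071, -0.0226, 0.0312]
tool_rot: [3.14, -0.0, 1.38]
force: [-1.5, 0.0, 6.7]
grip_width: 0.049
clock: 7.8
position: [0.6069, -0.0227, 0.1772]
tool_rot: [3.14, -0.001, 1.38]
force: [-0.3, 0.4, -1.9]
grip_width: 0.0488
clock 7.8 pos [ 0.6069 -0.0227  0.1772] rot [ 3.14e+00 -5.00e-04  1.38e+00] F [-0.3  0.4 -1.9] w 0.0488
shift now-axes [-8.3  -4.95  1.08] target-axes [-8.3  -4.96  1.09] turn [ 0.0003 -0.0001 -0.0002]
```

View pics/s2.png

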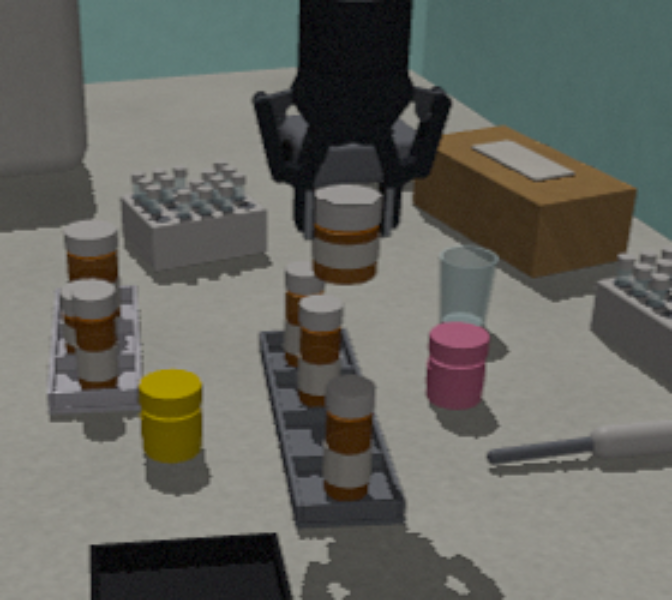

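The squat jar is held upright with a 49 mm opening. Carrying it to the returns tray.

```bash
python3 -m handwheel '[[-0.5,-0.3,0,0,0,0],[-0.83,-0.5,0,0,0,0],[-0.95,-0.57,0,0,0,0],[-0.95,-0.57,0,0,0,0],[-0.95,-0.57,0,0,0,0],[-0.95,-0.57,0,0,0,0],[-0.95,-0.57,0,0,0,0],[-0.95,-0.57,0,0,0,0]]' |head -2
python3 -m handwheel '[[-0.75,-0.35,0.2,0,0,0],[-0.5,0,0.7,0,0,0],[0,0,0.9,0,0,0],[0,0,0.9,0,0,0],[0,0,0.9,0,0,0],[0,0,0.9,0,0,0],[0,0,0.6,0,0,0],[0,0,0,0,0,0]]'
python3 go.py 0.446 -0.203 0.032 1.381
python3 - <<'E'
from h import *
f=bot.grab_frame("side"); cv2.imwrite("pics/s3.png",cv2.resize(f["pixels"][100:350,140:420],None,fx=2.4,fy=2.4))
f=bot.grab_frame("wrist"); cv2.imwrite("pics/w3.png",f["pixels"])
E
```

```text
clock: 8.85
position: [0.4677, -0.1763, 0.1743]
clock: 9.85
position: [0.4541, -0.2044, 0.0467]
tool_rot: [-3.139, -0.0, 1.38]
force: [0.2, 0.1, -1.3]
grip_width: 0.0489
clock 9.85 pos [ 0.4541 -0.2044  0.0467] rot [-3.1394 -0.      1.3796] F [ 0.2  0.1 -1.3] w 0.0489
shift now-axes [-0.01 -0.33  0.59] target-axes [-0.01 -0.33  0.59] turn [-0.0003 -0.     -0.0002]
```

View pics/s3.png

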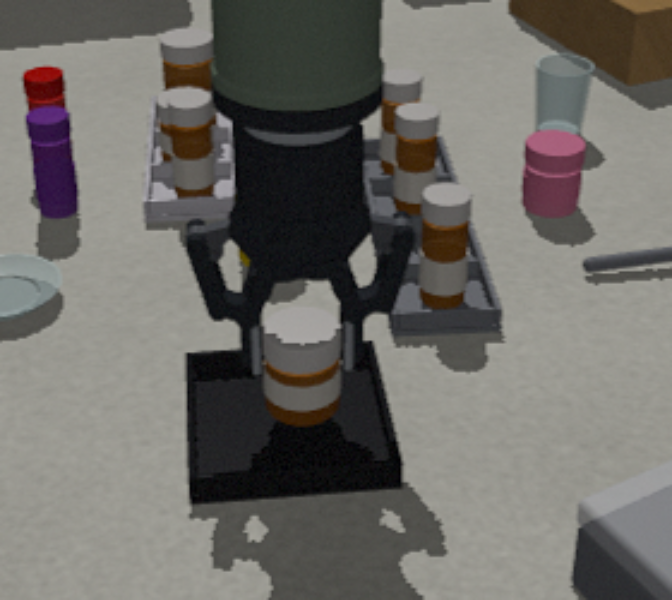

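View pics/w3.png

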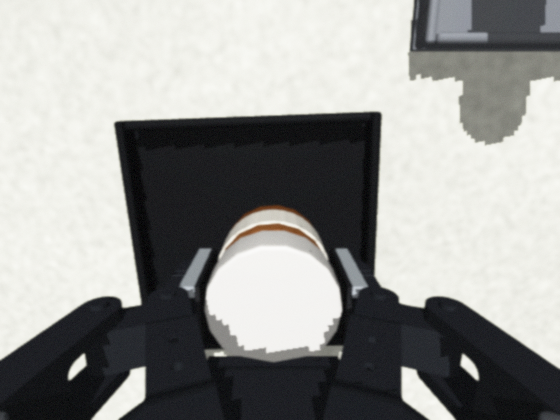

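The jar is upright inside the tray, about 8 mm towards +x. I'll centre it and lower it to the floor gently.

```bash
python3 -m handwheel '[[0,-0.2,0,0,0,0],[0,-0.14,0.15,0,0,0],[0,0,0.15,0,0,0],[0,0,0.1,0,0,0],[0,0,0,0,0,0]]'
python3 -m handwheel '[[0,0,0.07,0,0,0],[0,0,0.07,0,0,0],[0,0,0,0,0,0]]'
```

```text
clock: 10.58
position: [0.4468, -0.2027, 0.0373]
tool_rot: [-3.141, -0.0, 1.38]
force: [-0.5, -0.5, -1.2]
grip_width: 0.0491
clock: 10.95
position: [0.4468, -0.2026, 0.0339]
tool_rot: [-3.141, 0.0, 1.38]
force: [-0.6, 0.1, -2.4]
grip_width: 0.0493
```

```bash
python3 -m handwheel '[[0,0,0.05,0,0,0],[0,0,0.04,0,0,0],[0,0,0,0,0,0]]'
python3 -m handwheel '[[0,0,0.03,0,0,0],[0,0,0,0,0,0]]'
```

```text
clock: 11.32
position: [0.4468, -0.2027, 0.0317]
tool_rot: [-3.141, 0.0, 1.38]
force: [-0.1, -0.4, -2.0]
grip_width: 0.0485
clock: 11.58
position: [0.4469, -0.2027, 0.0311]
tool_rot: [3.141, -0.0, 1.38]
force: [-0.5, 0.1, 1.6]
grip_width: 0.0491
```

Contact is showing: the vertical force went from −2 N to +1.6 N. I press slightly more, then release and rise.

```bash
python3 -m handwheel '[[0,0,0.03,0,0,0],[0,0,0,0,0,0]]'
python3 -m handwheel '[[0,0,0,0,0,0],[0,0,0,0,0,0],[0,0,0,0,0,0],[0,0,0,0,0,0],[0,0,0,0,0,0],[0,0,0,0,0,0]]' -1
python3 -m handwheel '[[0,0,-0.4,0,0,0],[0,0,-0.9,0,0,0],[0,0,-1,0,0,0],[0,0,-1,0,0,0],[0,0,-1,0,0,0],[0,0,-1,0,0,0],[0,0,-1,0,0,0],[0,0,-0.6,0,0,0]]'
python3 go.py 0.4407 0.118 0.20 1.393
python3 - <<'E'
from h import *
f=bot.grab_frame("side"); cv2.imwrite("pics/s4.png",cv2.resize(f["pixels"][100:350,140:420],None,fx=2.4,fy=2.4))
E
```

```text
clock: 11.82
position: [0.4469, -0.2027, 0.031]
tool_rot: [3.141, -0.0, 1.38]
force: [-6.1, 2.2, 23.3]
grip_width: 0.0492
clock: 12.58
position: [0.4468, -0.2026, 0.0303]
tool_rot: [-3.142, 0.0, 1.38]
force: [0.2, 0.1, 0.6]
grip_width: 0.0853
clock: 13.58
position: [0.447, -0.2027, 0.2044]
tool_rot: [3.14, -0.0, 1.38]
force: [-0.3, -0.3, 0.3]
grip_width: 0.0855
clock 13.575 pos [ 0.447  -0.2027  0.2044] rot [ 3.1401e+00 -1.0000e-04  1.3802e+00] F [-0.3 -0.3  0.3] w 0.0855
shift now-axes [12.55 -2.68  0.17] target-axes [12.58 -2.52  0.17] turn [ 0.0002 -0.     -0.002 ]
```

View pics/s4.png

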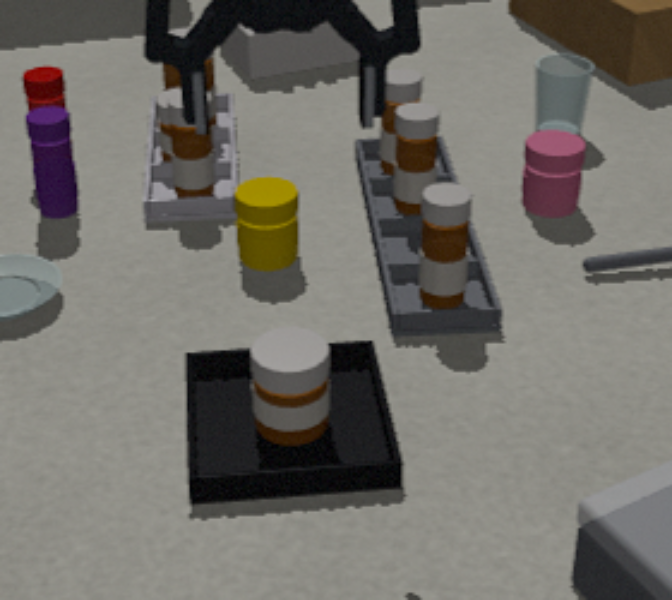

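The squat jar stands upright, centred in the returns tray at side crop (290,390). Now to the slim stock jar.

```bash
python3 -m handwheel '[[0.6,-0.12,0,0,0,0],[0.9,-0.19,0,0,0,0],[0.95,-0.2,0,0,0,0],[0.95,-0.2,0,0,0,0],[0.95,-0.2,0,0,0,0],[0.95,-0.2,0,0,0,0],[0.95,-0.2,0,0,0,0],[0.95,-0.2,0,0,0,0]]' |head -2
python3 -m handwheel '[[0.95,-0.2,0,0,0,0],[0.95,-0.2,0,0,0,0],[0.95,-0.2,0,0,0,0],[0.95,-0.2,0,0,0,0],[0.95,-0.2,0,0,0,0],[0.6,-0.12,0.1,0,0,-0.002],[0,0,0,0,0,0]]' |head -2
python3 go.py 0.4407 0.118 0.045 1.393
python3 - <<'E'
from h import *
f=bot.grab_frame("wrist"); cv2.imwrite("pics/w5.png",f["pixels"])
print(proj(f,[.4407,.117,.095]),ray(f,280,210,.095))
for n,z in(("wrong",.06),("right",.095)):
  for r in bot.trace(f,n): print(n,r["score"],r["point"])
E
```

```text
clock: 14.62
position: [0.443, -0.0171, 0.2019]
clock: 15.5
position: [0.4411, 0.1186, 0.1996]
clock 15.5 pos [0.4411 0.1186 0.1996] rot [-3.1406e+00  7.0000e-04  1.3949e+00] F [ 0.1  0.4 -0.1] w 0.0854
shift now-axes [-0.02 -0.01  6.18] target-axes [-0.03 -0.01  6.18] turn [-0.0002  0.0001  0.0003]
(np.float64(272.2144709646014), np.float64(209.41588295086015)) [0.44636444 0.11553347 0.095     ]
wrong 0.92 [328.9, 288.9]
wrong 0.74 [550.8, 222.8]
right 0.91 [108.4, 93.9]
right 0.76 [135.4, 201.3]
right 0.56 [274.6, 197.1]
```

View pics/w5.png

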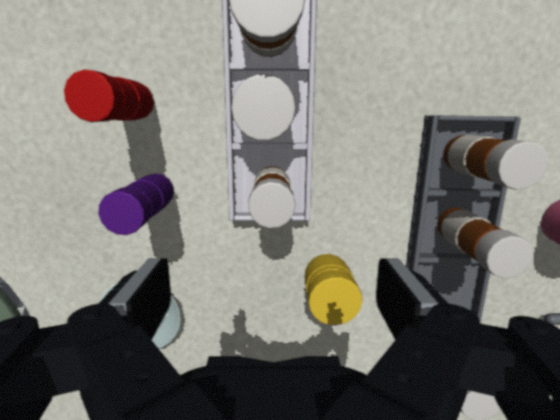

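The wrist view shows the slim white-capped jar at (271,203), between the fingers. Red (90,95), purple (125,210) and yellow (333,290) are clear of the descent. Descending and gripping.

```bash
python3 -m handwheel '[[0.03,0,0.6,0,0,0],[0,0,0.9,0,0,0],[0,0,0.9,0,0,0],[0,0,0.9,0,0,0],[0,0,0.9,0,0,0],[0,0,0.9,0,0,0],[0,0,0.7,0,0,0],[0,0,0.4,0,0,0]]'
python3 -m handwheel '[[0,0,0,0,0,0],[0,0,0,0,0,0],[0,0,0,0,0,0],[0,0,0,0,0,0],[0,0,0,0,0,0],[0,0,0,0,0,0],[0,0,0,0,0,0],[0,0,0,0,0,0]]' 1 45
python3 -m handwheel '[[0,0,-0.2,0,0,0],[0,0,-0.4,0,0,0],[0,0,-0.8,0,0,0],[0,0,-0.9,0,0,0],[0,0,-0.9,0,0,0],[0,0,-0.9,0,0,0],[0,0,-0.9,0,0,0],[0,0,-0.9,0,0,0]]'
python3 go.py 0.601 -0.025 0.2 1.381
python3 - <<'E'
from h import *
f=bot.grab_frame("side"); cv2.imwrite("pics/s6.png",cv2.resize(f["pixels"][0:270,120:420],None,fx=2.2,fy=2.2))
E
```

```text
clock: 16.65
position: [0.4418, 0.1177, 0.0447]
tool_rot: [-3.141, 0.001, 1.391]
force: [0.4, 0.3, -0.4]
grip_width: 0.0852
clock: 17.65
position: [0.4422, 0.1188, 0.0458]
tool_rot: [3.141, -0.001, 1.393]
force: [-1.3, -0.6, 7.9]
grip_width: 0.0349
clock: 18.65
position: [0.4417, 0.1185, 0.1942]
tool_rot: [3.141, -0.0, 1.393]
force: [-0.0, -0.4, -0.2]
grip_width: 0.035
clock 18.65 pos [0.4417 0.1185 0.1942] rot [ 3.1414e+00 -2.0000e-04  1.3927e+00] F [-0.  -0.4 -0.2] w 0.035
shift now-axes [-4.52  7.29 -0.23] target-axes [-4.43  7.34 -0.23] turn [ 0.     -0.      0.0019]
```

View pics/s6.png

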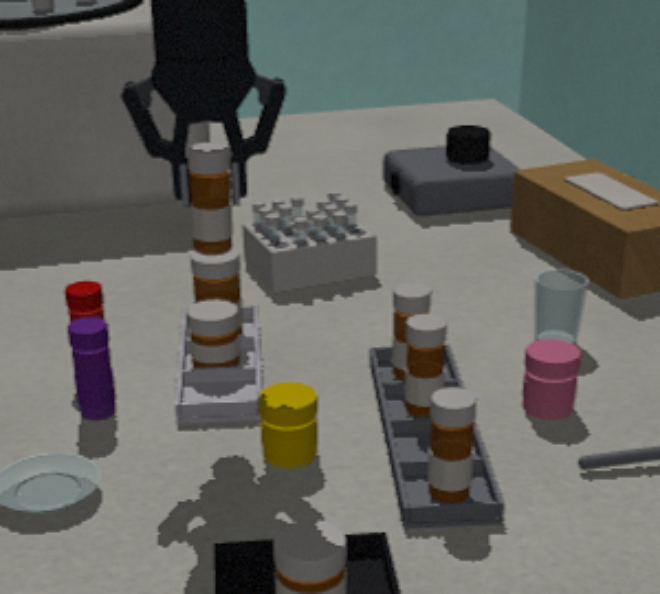

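The slim jar is gripped upright with a 35 mm opening. Carrying it over the freed bay.

```bash
python3 -m handwheel '[[-0.3,0.5,0,0,0,0],[-0.45,0.73,0,0,0,0],[-0.55,0.9,0,0,0,0],[-0.55,0.9,0,0,0,0],[-0.55,0.9,0,0,0,0],[-0.55,0.9,0,0,0,0],[-0.55,0.9,0,0,0,0],[-0.55,0.9,0,0,0,0]]' |head -2
python3 -m handwheel '[[-0.42,0.7,0,0,0,0.0019],[-0.06,0.36,0,0,0,0],[0,0,0.4,0,0,0],[0,0,0.8,0,0,0],[0,0,0.6,0,0,0],[0,0,0,0,0,0]]' 
python3 go.py 0.601 -0.025 0.046 1.381
python3 - <<'E'
from h import *
f=bot.grab_frame("side"); cv2.imwrite("pics/s7.png",cv2.resize(f["pixels"][40:290,180:460],None,fx=2.4,fy=2.4))
f=bot.grab_frame("wrist"); cv2.imwrite("pics/w7.png",f["pixels"])
f=bot.grab_frame("top"); cv2.imwrite("pics/t7.png",f["pixels"])
E
```

```text
clock: 19.7
position: [0.5876, -0.012, 0.1918]
clock: 20.45
position: [0.6101, -0.0266, 0.1465]
tool_rot: [-3.139, 0.0, 1.381]
force: [0.2, -0.2, -1.1]
grip_width: 0.0354
clock 20.45 pos [ 0.6101 -0.0266  0.1465] rot [-3.1394e+00  5.0000e-04  1.3814e+00] F [ 0.2 -0.2 -1.1] w 0.0354
shift now-axes [-0.   -0.36  4.02] target-axes [-0.01 -0.37  4.02] turn [-0.0004  0.0001  0.0001]
```

View pics/s7.png

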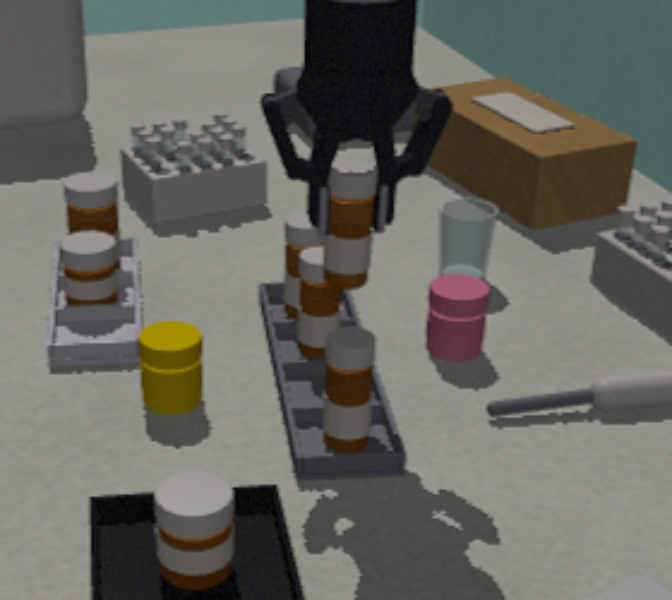

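View pics/w7.png

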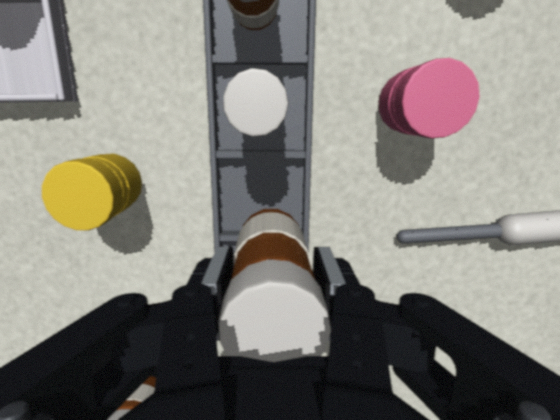

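Aligned with the bay along the rack. I shift about 9 mm towards −x and lower to just above the floor.

```bash
python3 -m handwheel '[[0,-0.2,0.2,0,0,0],[0,-0.17,0.6,0,0,0],[0,0,0.8,0,0,0],[0,0,0.8,0,0,0],[0,0,0.7,0,0,0],[0,0,0.3,0,0,0],[0,0,0,0,0,0]]'
python3 go.py 0.601 -0.025 0.046 1.381
python3 - <<'E'
from h import *
f=bot.grab_frame("side"); cv2.imwrite("pics/s8.png",cv2.resize(f["pixels"][60:310,180:460],None,fx=2.4,fy=2.4))
f=bot.grab_frame("wrist"); cv2.imwrite("pics/w8.png",f["pixels"])
E
```

```text
clock: 21.48
position: [0.6017, -0.0253, 0.0624]
tool_rot: [-3.141, 0.0, 1.381]
force: [-0.7, -0.5, -1.3]
grip_width: 0.0354
clock 21.475 pos [ 0.6017 -0.0253  0.0624] rot [-3.1410e+00  3.0000e-04  1.3807e+00] F [-0.7 -0.5 -1.3] w 0.0354
shift now-axes [ 0.01 -0.03  0.66] target-axes [ 0.01 -0.03  0.66] turn [-0.0001  0.     -0.    ]
```

View pics/s8.png

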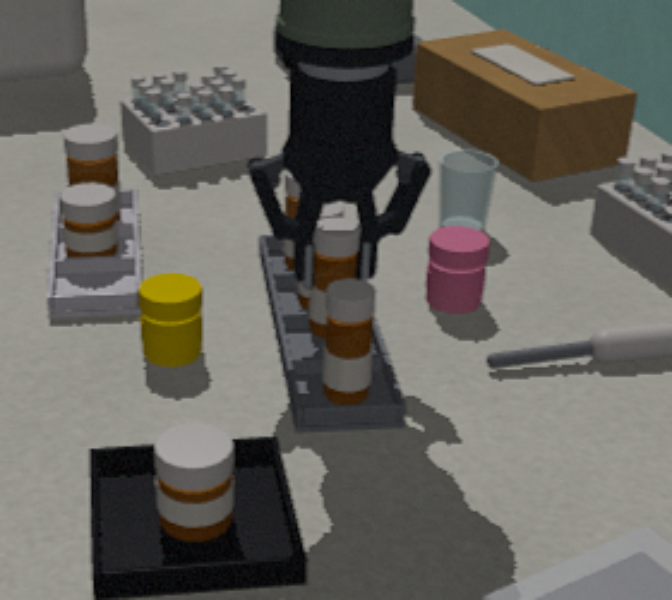

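View pics/w8.png

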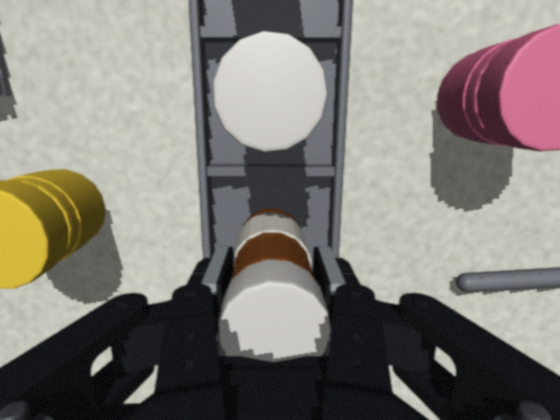

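Centred in the bay, with the divider at row 170 clear of the jar's bottom edge at row 208. Lowering to contact in small steps.

```bash
python3 -m handwheel '[[0,-0.03,0.15,0,0,0],[0,0,0.2,0,0,0],[0,0,0.15,0,0,0],[0,0,0.03,0,0,0],[0,0,0,0,0,0]]'
python3 -m handwheel '[[0,0,0.05,0,0,0],[0,0,0,0,0,0]]'
```

```text
clock: 22.2
position: [0.6012, -0.0251, 0.0495]
tool_rot: [-3.142, 0.0, 1.381]
force: [-0.3, 0.1, -1.3]
grip_width: 0.0352
clock: 22.45
position: [0.6012, -0.0251, 0.0483]
tool_rot: [-3.142, 0.0, 1.381]
force: [0.2, 0.5, -0.7]
grip_width: 0.0353
```

```bash
python3 -m handwheel '[[0,0,0.04,0,0,0],[0,0,0,0,0,0]]'
python3 -m handwheel '[[0,0,0.03,0,0,0],[0,0,0,0,0,0]]'
```

```text
clock: 22.7
position: [0.6011, -0.0251, 0.0472]
tool_rot: [-3.141, 0.0, 1.381]
force: [-0.1, -0.0, -1.7]
grip_width: 0.0351
clock: 22.95
position: [0.6012, -0.0251, 0.0465]
tool_rot: [-3.142, 0.0, 1.381]
force: [0.5, 0.1, -2.4]
grip_width: 0.0354
```

```bash
python3 -m handwheel '[[0,0,0.02,0,0,0],[0,0,0,0,0,0]]'
python3 -m handwheel '[[0,0,0.02,0,0,0],[0,0,0,0,0,0]]'
```

```text
clock: 23.2
position: [0.6012, -0.0251, 0.046]
tool_rot: [-3.142, 0.0, 1.381]
force: [-0.5, 0.0, -0.9]
grip_width: 0.035
clock: 23.45
position: [0.6012, -0.0251, 0.0459]
tool_rot: [3.141, -0.0, 1.381]
force: [-1.6, 0.5, 4.7]
grip_width: 0.0352
```

Contact at z = 0.0459, as predicted. Releasing and rising.

```bash
python3 -m handwheel '[[0,0,0,0,0,0],[0,0,0,0,0,0],[0,0,0,0,0,0],[0,0,0,0,0,0],[0,0,0,0,0,0],[0,0,0,0,0,0]]' -1
python3 -m handwheel '[[0,0,-0.3,0,0,0],[0,0,-0.6,0,0,0],[0,0,-1,0,0,0],[0,0,-1,0,0,0],[0,0,-1,0,0,0],[0,0,-1,0,0,0],[0,0,-1,0,0,0],[0,0,-1,0,0,0]]'
python3 -m handwheel '[[0.6,0,-0.6,0,0,0],[0.9,0,-0.6,0,0,0],[0.9,0,-0.3,0,0,0],[0.9,0,0,0,0,0],[0.9,0,0,0,0,0],[0.9,0,0,0,0,0],[0.3,0,0,0,0,0],[0,0,0,0,0,0]]'
python3 - <<'E'
from h import *
f=bot.grab_frame("side"); cv2.imwrite("pics/s9.png",cv2.resize(f["pixels"][100:350,180:460],None,fx=2.4,fy=2.4))
f=bot.grab_frame("top"); cv2.imwrite("pics/t9.png",cv2.resize(f["pixels"][120:290,180:420],None,fx=3.3,fy=3.3))
E
```

```text
clock: 24.2
position: [0.6012, -0.0251, 0.0455]
tool_rot: [-3.142, 0.0, 1.381]
force: [-0.5, -0.1, 0.1]
grip_width: 0.0852
clock: 25.2
position: [0.6011, -0.0252, 0.2201]
tool_rot: [3.141, -0.0, 1.381]
force: [1.2, 0.4, -0.5]
grip_width: 0.0855
clock: 26.2
position: [0.6266, 0.1076, 0.2553]
tool_rot: [-3.141, 0.0, 1.381]
force: [-1.0, -0.6, 0.6]
grip_width: 0.085
```

View pics/s9.png

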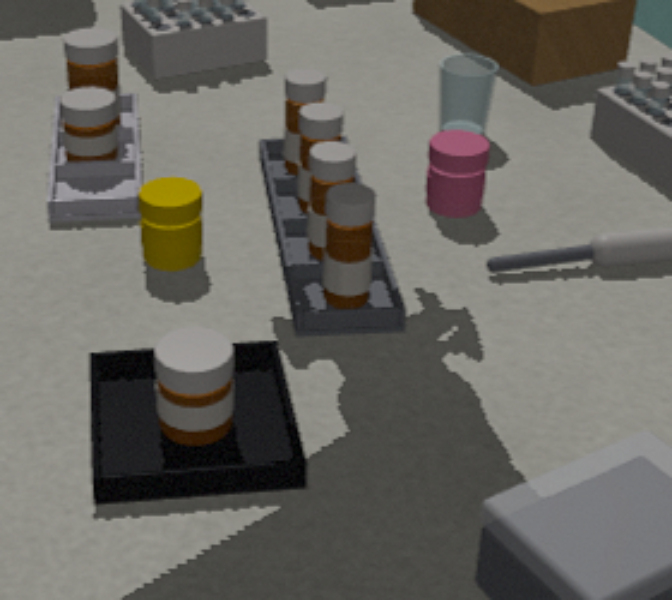

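View pics/t9.png

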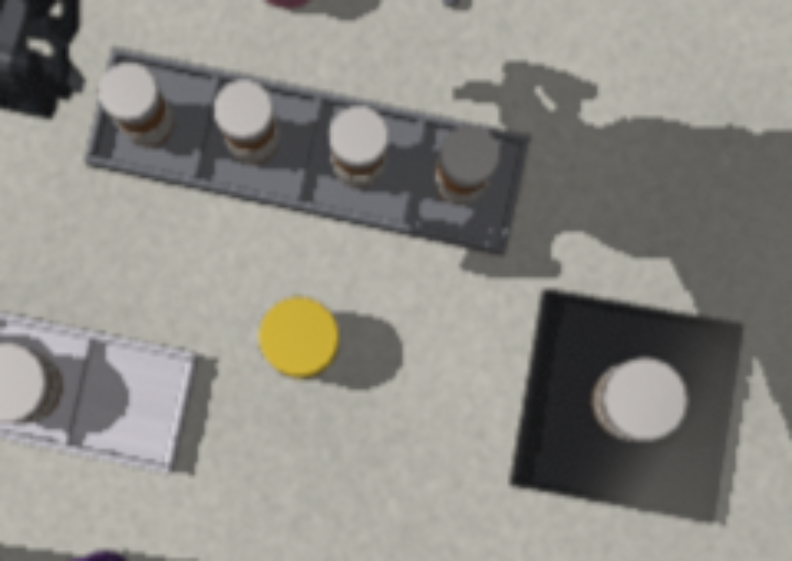

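The rack holds four slim jars, all upright: the new one is at top crop (358,135), inside its bay. The squat jar stands in the returns tray at (643,398), and the gripper is clear of everything. Handing in.

```bash
python3 -c "
from workcell import bot
print(bot.observe()['clock'],bot.observe()['force']);print(bot.job_done())"
```

```text
26.3 [ 0.18397789 -0.97182693 -0.31179409]
the job is handed in; nothing more can be done
None
```

I moved the squat jar from the rack to the black returns tray. The tall slim jar from stock now stands in the freed bay, so the rack is full again. I handed the job in at 26.3 s of the 51 s allowed; it reported no verdict.

- **Final check:** the last side and top pictures show both jars upright and inside their places. The rack has four slim jars, the look-alikes are untouched, and the gripper is open and clear of everything.
- **Setting down:** both jars touched the floor at the expected height before I let go. The squat jar's set-down pressed briefly to about 23 N, and the slim jar's to about 5 N. Neither jar was dropped.
- **Disagreement:** the wrist camera put the jars 3–5 mm further along y than the top camera did. I used values in between, which was well inside the slack of the grip and the bay.
- **Not checked:** I could not measure the weight on the rack directly.

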